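# Find the bisque roller under the sliding cover and clamp it in the V-cradle

## Task

One of the three covered pockets of the white tray holds a plain round clay roller that is to be decorated. Slide the cover plate along its channel all the way onto the tray's bare deck without lifting it off, take the roller out and lay it gently in the groove of the V-cradle, let go, then push the sliding jaw until the roller is held tight between jaw and end stop. Press only lightly on the cover, do not knock or force the roller in the cradle, leave the other two clay pieces in their pockets, and do not disturb the jar and the mug.

Things in the scene. Friction and masses are not known exactly. Their poses are not given: they have to be found in the camera images.
- tray: White plastic tray fixed to the table, 112 x 444 mm, long along its y; origin at the centre of its underside, z up. At -y three open pockets in a row, centres x = 0, y = -178, -110, -42 mm, each 88 (x) by 64 mm (y) inside, floor z = 4, walls to z = 46 mm. The +y half is a bare deck at z = 46 mm.
- channel (a point): Middle of the tray at deck height (tray x = 0, y = 0, z = 46 mm), axes as the tray's. The cover's channel runs along y here, 100 mm wide in x, between side rails (top at tray z = 54 mm) and end walls whose faces are at y = -214 and +214 mm (top at z = 52 mm, flush with the cover).
- cover: Loose flat plywood plate 96 x 204 x 6 mm (x, y, z), 0.11 to 0.24 kg, no handle; origin at the centre of its underside, axes as the tray's. Lies over the pockets. Slides easily (friction about 0.25; fingertips grip it better), so a light press from above can drag it. Against the +y end wall its origin is at tray y = +112 mm; all pockets are open above 95 mm.
- roller: Solid round bisque clay roller, diameter 34 mm, length 52 mm, about 0.07 to 0.13 kg; origin at its centre, its axis is y. At the start it lies in one of the pockets, axis about along the tray's y, and its centre 17 mm above the pocket floor.
- block: Square-edged bisque clay block 34 x 50 x 32 mm high, in another pocket; origin at the centre of its underside.
- stamp: Small upright bisque clay stamp with a waist, foot diameter 36 mm, 36 mm high, in the third pocket; origin at the centre of its underside.
- cradle: V-cradle fixed to the table; origin under the groove's middle line on the table, z up, groove along y. Base board 60 mm wide (x), 12 mm thick. 90-degree aluminium V from y = -85 to +50 mm, apex z = 30, edges z = 44 mm, 34 mm wide outside: fingers holding the roller across its diameter pass outside it, down to z = 12 mm.
- seat (a point): Where the roller's centre must end, axis along the cradle's y: cradle x = 0, y = +24, z = 54 mm, tight against the end stop (plate with its face at cradle y = +50 mm, top at z = 82 mm). Axes as the cradle's. Lay the roller down short of the stop, then let the jaw push it home.
- jaw (a joint): Clamp jaw that slides above the groove, a dark block 32 (x) by 14 mm (y), from z = 48 to 86 mm; value in m moved in cradle +y towards the stop. At 0 its front face is at cradle y = -45, back face -59 mm; at 0.043 it holds the roller on the stop (range 0 to 0.05). Starts at 0 to 0.01. Friction about 2.5 N; stays where left.
- jaw_back (a point): Centre of the jaw's back face (the face on the cradle's -y side, to push on), 67 mm above the table; moves with the jaw.
- jar: Glass jar with a white cap, diameter 56 mm, 65 mm high, standing 115 to 155 mm from the cradle's origin on the stop side; origin at the centre of its underside.
- mug: White mug, diameter 80 mm, 90 mm high; origin at the centre of its underside.
Things that resemble listed ones, but are neither listed nor needed, are in the scene too. There is more than one size of the cover; the one meant has the size given above.

How it is judged:
By the outcome, as a careful person would: the job done as asked, in the order asked, and still so for the second after the job is handed in, with the robot touching nothing.
It also fails if it takes over 67 s, if anything falls off the work surface, if the arm or the gripper's body presses on something with over 40 N, if the wrist force passes 120 N, or if a joint passes its speed limit or range.

## Robot

A 6-joint arm with a two-finger parallel gripper is mounted at the origin on the work surface. World frame = base frame: x ahead of the robot, y to its left, z up, the work surface at z = 0. Lengths are in m, angles in degrees, forces in N, time in s.
With the tool pointing down it reaches from about 0.4 to 0.825 m from the base axis. Payload 7 kg.
Tool frame: the origin (TCP) lies on the centre line of the jaws, within the pads' length; the fingertips stand 11 mm ahead of it and the grasp point (between the pads) lies 8 mm behind it; z points along the fingers, y is the line along which they close (so a half turn about z gives the same grasp; the last joint's range is limited). The gripper opens to 88 mm and grips with 3 to 60 N. Pads are 19 mm wide; open, the fingers measure 130 mm over their backs; the gripper's body (78 mm by 193 mm) begins 47 mm behind the grasp point.
Start: joints at [-51.618, 20.546, 0.682, 0, -70.136, -16.507], TCP at [0.251, -0.626, 0.238] pointing down, gripper open.
Joint ranges: [-176.03, 176.03], [-82.01, 121.73], [-58.28, 71.71], [-173.87, 95.51], [-174.79, -0.11], [-173.66, 173.66]. Speed limits (degrees/s): [136.94, 136.94, 172.46, 180, 180, 180].

## Interface

Orientations are given as [roll, pitch, yaw] about the fixed x, y, z axes, in that order (R = Rz(yaw) Ry(pitch) Rx(roll)).
In Python, from plant import r, capture, camera_model, job gives the robot as it stands.
- The arm moves only by the tool drive_tool, never from a script. Its argument "increments" is a list that holds one entry, the list of rows, each a list of 5 numbers: the gripper's target within -1 to 1 (fully open at 1, half-way at 0, shut at -1), then the shift along the tool's x, y, z scaled (see below), then the turn about the tool's z scaled (see below). In form: [[[gripper, tx, ty, tz, roll], ...]]. A call has 1 to 5 rows; each row is the pose to reach, as a shift and turn from the pose commanded when the call began, along the tool's axes at that moment, turning the shorter way round; what a row does not reach only later rows make up. The controller multiplies each number of a shift by 120 mm and each number of a turn by 360 degrees. A row lasts 1/8 s, in which the tool goes at most 62.5 mm and 10.7 degrees, less where a joint would pass 70% of its speed; a pose out of reach is approached as far as the arm can. A call with a number of a shift or a turn outside -1 to 1 is refused whole. A call with a gripper value outside its range is refused whole. The fingers move at their own pace and stop on an object; "squeeze" is the grip in N (left out, the last holds). Time passes only in rows, so rows that repeat a pose let the fingers close. It gives the time, the measured TCP pose, the force, the opening and the grip force at its end, in the units of the state.
- r.get_state(): the state, without advancing time (a new reading comes with each control period).
- capture(name): name is "scene" or "top"; returns the picture (420x560x3 uint8, red, green, blue); there is no depth.
- camera_model(name): a dict with "camera_matrix" (3x3 intrinsics, pixels), "rvec" (rotation vector, rad) and "tvec" (3), from world to camera coordinates, as OpenCV has them. Camera axes: x right, y down, z forward; pixel columns grow to the right and rows downward; lengths in m; the calibration is good to about 2 mm. A picture is of the moment at which its call begins. camera_model takes no time and is no camera call.
- job.close_job(): hands the job in; it is judged then, once.
The state is a dict: "time_s": time; "joints": joint angles; "qd": joint speeds; "joint_torque": joint torques, N m; "tcp_pos": TCP position; "eef_rot": TCP orientation; "contact_force": force on the tool from outside, world axes, zero at the start; "moment": the same for the moment, N m; "gripper_width": finger opening in m; "gripper_force": force on a finger pad.
Only numpy, scipy, OpenCV 4.12 (cv2) and the standard library are available. Lean on these libraries where they do the work, as an engineer would, in place of code of your own. Each camera call takes 0.05 s, during which the arm holds its last target. There are 200 camera calls.

## Working session

There is one attempt and no reset: what is moved stays moved. The work goes in short steps, Python scripts to look and compute and a tool call to move; the robot and the scene stay as the last step left them, time stands still between calls to the robot, and variables do not carry over. Pictures are saved under pics/ and viewed, at most 10 in all, crops included, and the job is handed in when it is done.

Besides the shell and the picture viewer there is one more tool, called as a command line: name --argument value ..., lists and objects as JSON in quotes. drive_tool: Moves the arm, as the interface text tells. Its arguments: {"type":"object","properties":{"increments":{"type":"array"},"squeeze":{"type":"number"}},"required":["increments"]}

```bash
mkdir -p pics; ls; python3 - <<'E'
from plant import r,capture,camera_model,job
import cv2,numpy as np
for n in("scene","top"):
    cv2.imwrite(f"pics/{n}0.png",cv2.resize(capture(n)[:,:,::-1],(800,600),interpolation=cv2.INTER_CUBIC))
    m=camera_model(n);R,_=cv2.Rodrigues(np.array(m["rvec"]));print(n,m["camera_matrix"],-R.T@np.array(m["tvec"]).ravel(),R)
print(r.get_state())
E
```

```text
pics
scene [[394.32165518   0.         286.14370849]
 [  0.         394.32165518 211.70800091]
 [  0.           0.           1.        ]] [ 0.98080891 -0.67616309  0.65473656] [[ 0.84765172  0.53038495 -0.01335547]
 [ 0.31769613 -0.5275753  -0.78786641]
 [-0.4249185   0.66359333 -0.61570135]]
top [[421.26304807   0.         282.48497307]
 [  0.         421.26304807 211.9511661 ]
 [  0.           0.           1.        ]] [ 0.50224711 -0.06242189  1.19409784] [[ 0.00879515 -0.99949427 -0.03055896]
 [-0.9974451  -0.00660231 -0.07113139]
 [ 0.07089366  0.0311065  -0.99699873]]
{'time_s': 0.1, 'joints': array([-5.16187176e+01,  2.05868365e+01,  6.37000632e-01, -1.76894168e-02,
       -7.01346946e+01, -1.65057797e+01]), 'qd': array([ 0.09208587, -0.01024746,  0.11480552,  0.0268033 ,  0.01633314,
        0.01409591]), 'joint_torque': array([ 6.30781269e-04, -5.84163630e+01,  2.93752688e+01,  7.01553673e+00,
        1.01409119e-02, -9.36079937e-05]), 'tcp_pos': array([ 0.25129831, -0.6260113 ,  0.23670672]), 'eef_rot': array([ 1.79914228e+02, -8.07368165e-03, -1.58130515e+02]), 'contact_force': array([ 0.4030932 , -0.2882227 ,  0.32462457]), 'moment': array([-0.00250615,  0.03803969,  0.02438022]), 'gripper_force': 0.0, 'gripper_width': 0.08759749377454445}
```

View pics/top0.png

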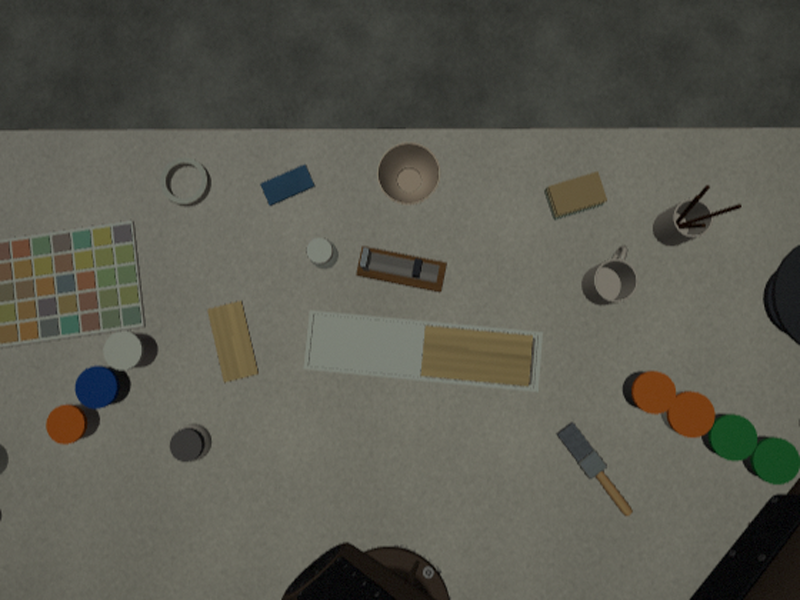

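View pics/scene0.png

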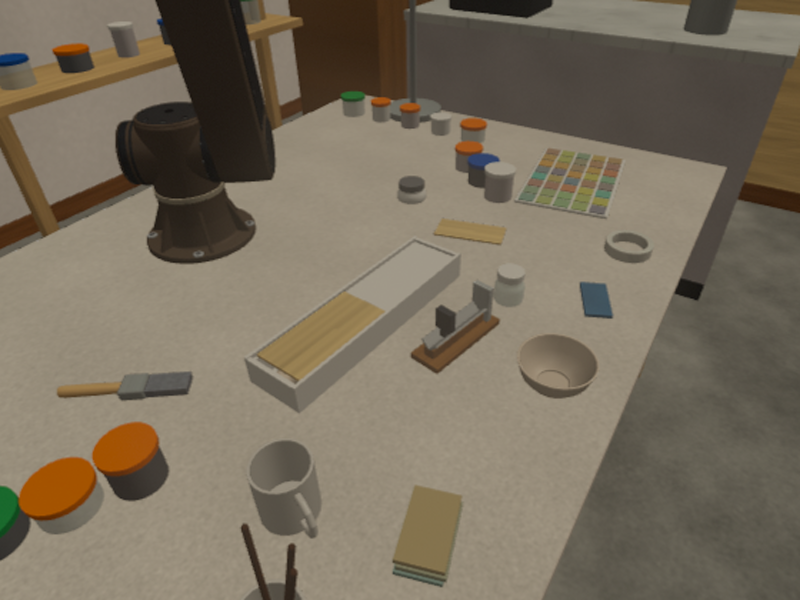

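The top view shows the tray (305–541, 312–388) with the cover at its right (world −y) end. The bare deck is to the left. The cradle is at (357–446, 247–291), with the stop at its left end and the dark jaw at (417,267). The jar is at (320,251) and the mug at (608,282).

```bash
cat > h.py <<'E'
from plant import r,capture,camera_model,job
import cv2,numpy as np
def ray(n,px,z):
    m=camera_model(n);R,_=cv2.Rodrigues(np.array(m["rvec"]));t=np.array(m["tvec"]).ravel();c=-R.T@t
    px=np.array(px,float).reshape(-1,2)
    d=np.c_[px,np.ones(len(px))]@np.linalg.inv(np.array(m["camera_matrix"])).T@R
    return c+d*((z-c[2])/d[:,2])[:,None]
def proj(n,P):
    m=camera_model(n);return cv2.projectPoints(np.array(P,float).reshape(-1,1,3),np.array(m["rvec"]),np.array(m["tvec"]),np.array(m["camera_matrix"]),None)[0].reshape(-1,2)
def comp(mask,u,v):
    k,l,s,c=cv2.connectedComponentsWithStats(mask.astype(np.uint8));
    i=min(range(1,k),key=lambda i:np.hypot(*(c[i]-(u,v)))+(s[i,4]<30)*1e4);return (l==i).astype(np.uint8)
def rect(n,mask,z):
    cs,_=cv2.findContours(mask,cv2.RETR_EXTERNAL,cv2.CHAIN_APPROX_NONE);c=max(cs,key=cv2.contourArea)
    P=ray(n,c.reshape(-1,2),z)[:,:2]*1000
    (x,y),wh,a=cv2.minAreaRect(P.astype(np.float32));return (x,y),wh,a
E
python3 - <<'E'
from h import *
I=capture("top");hsv=cv2.cvtColor(I,cv2.COLOR_RGB2HSV)
S=.7
for (u,v) in[(480,355),(365,345),(330,400),(400,285),(402,265),(417,267),(320,251),(523,330),(537,360)]:
    print((u,v),I[int(v*S),int(u*S)],hsv[int(v*S),int(u*S)])
sat=hsv[...,1]
print("cover",rect("top",comp((sat>85)&(sat<140)&(hsv[...,2]>80),480*S,355*S),.052))
b=comp((sat>90)&(hsv[...,2]<130)&(hsv[...,0]<18),400*S,270*S)
b=cv2.morphologyEx(b,cv2.MORPH_CLOSE,np.ones((15,15)));print("base",rect("top",b,.012))
w=comp((sat<28)&(hsv[...,2]>105),365*S,345*S);print("deck",rect("top",w,.046), w.sum())
a=I[195:285,200:390,::-1]; cv2.imwrite("pics/t1.png",cv2.convertScaleAbs(cv2.resize(a,(798,378),interpolation=cv2.INTER_CUBIC),alpha=1.6))
J=capture("scene")[160:290,170:370,::-1]; cv2.imwrite("pics/s1.png",cv2.convertScaleAbs(cv2.resize(J,(800,520),interpolation=cv2.INTER_CUBIC),alpha=1.4))
E
```

```text
(480, 355) [104  91  61] [ 21 105 104]
(365, 345) [125 129 119] [ 42  20 129]
(330, 400) [111 109  98] [ 25  30 111]
(400, 285) [92 89 78] [24 39 92]
(402, 265) [72 71 65] [26 25 72]
(417, 267) [26 29 31] [102  41  31]
(320, 251) [123 128 118] [ 45  20 128]
(523, 330) [114 114 103] [ 30  25 114]
(537, 360) [105 107  99] [ 38  19 107]
cover ((485.2959899902344, -164.96334838867188), (202.62185668945312, 92.69369506835938), 85.0534896850586)
base ((654.364990234375, -19.167709350585938), (170.32762145996094, 57.81195831298828), 79.00892639160156)
deck ((481.475830078125, 30.42724609375), (884.3837280273438, 1495.9261474609375), 0.04499753937125206) 71586
```

View pics/t1.png

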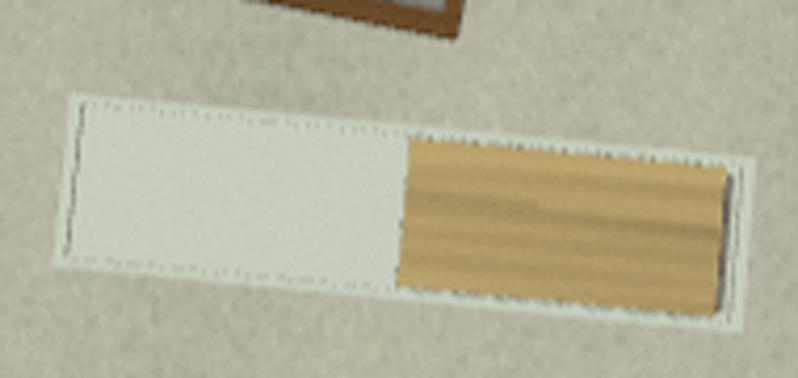

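View pics/s1.png

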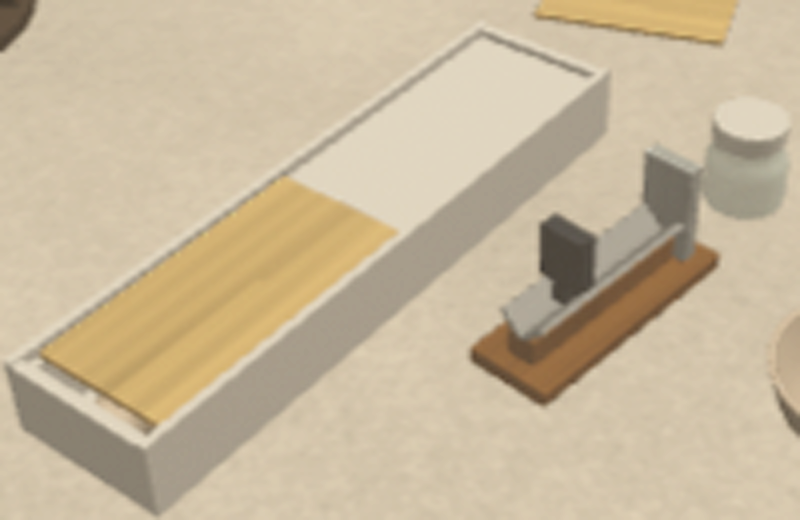

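The top crop gives the tray's outer corners at (72,94), (753,156), (743,330) and (56,267). The cover stands a few mm off the −y end wall. In the scene crop the cradle's jaw is at (567,255) and the stop top at (672,160).

```bash
python3 - <<'E'
from h import *
q=np.array([(72,94),(753,156),(743,330),(56,267)])/4.2-.4+[200,195]
P=ray("top",q,.053)[:,:2]*1000
print("tray",P.round(1),"c",P.mean(0),"len",np.linalg.norm(P-np.roll(P,-1,0),axis=1))
d=(P[0]+P[3]-P[1]-P[2]);print("yaw of tray y from world y",np.degrees(np.arctan2(-d[0],d[1])))
I=capture("top")
a=I[165:210,240:320,::-1]; a=cv2.convertScaleAbs(cv2.resize(a,(800,450),interpolation=cv2.INTER_CUBIC),alpha=1.7); cv2.imwrite("pics/t2.png",a)
J=capture("scene")[190:265,280:370,::-1]; cv2.imwrite("pics/s2.png",cv2.convertScaleAbs(cv2.resize(J,(720,600),interpolation=cv2.INTER_CUBIC),alpha=1.5))
E
```

```text
tray [[ 568.4  152.5]
 [ 531.8 -286.6]
 [ 421.1 -279.5]
 [ 456.6  160.6]] c [494.47936222 -63.26540376] len [440.62059695 110.85484714 441.52709969 112.14586914]
yaw of tray y from world y -4.692519778188166
```

View pics/t2.png

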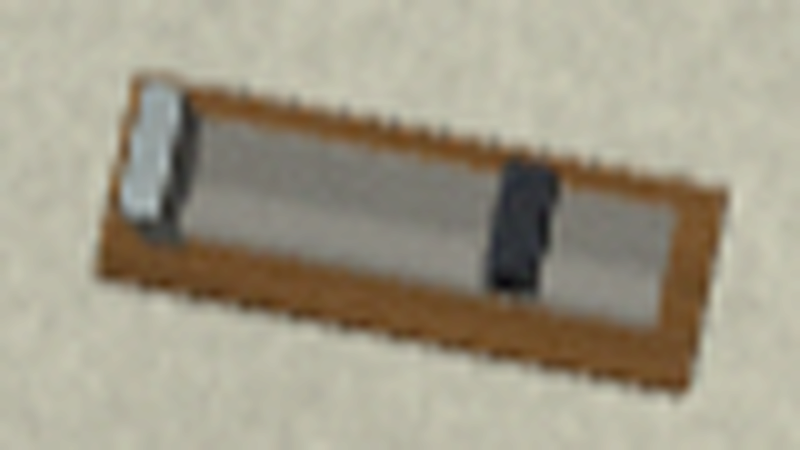

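View pics/s2.png

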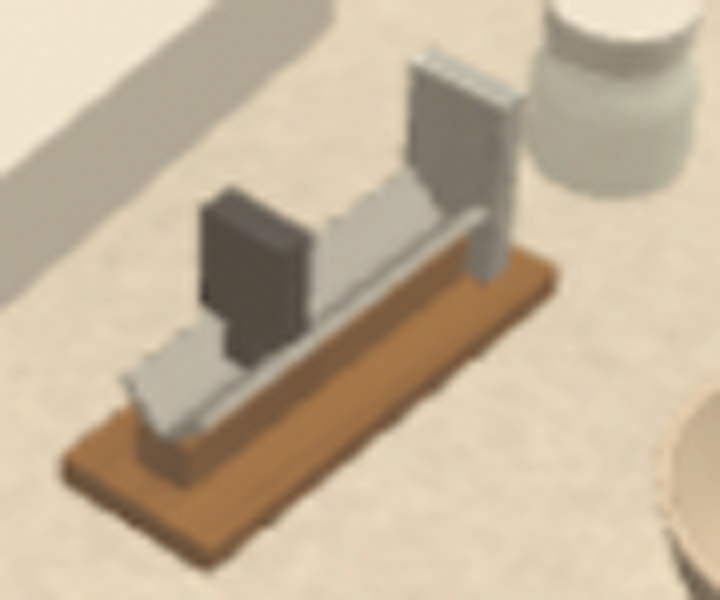

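The top crop shows the stop's top edge at (183,88)–(160,222), the jaw top at (505–556,168) to (487–538,290), and the V end at (680,203)–(655,328). The scene crop shows the stop's top front edge at (412,65)–(503,108), the jaw's back top edge at (203,208)–(285,255), and the jar well beyond the stop.

```bash
python3 - <<'E'
from h import *
T=lambda q:np.array(q)/10-.45+[240,165]
S=lambda q:np.array(q)/8-.44+[280,190]
B=ray("top",T([(135,75),(727,187),(685,393),(98,277)]),.012)[:,:2]*1000
c=B.mean(0);d=B[0]+B[3]-B[1]-B[2];d/=np.linalg.norm(d);x=np.array([d[1],-d[0]])
print("base c",c,"yaw",np.degrees(np.arctan2(-d[0],d[1])))
def show(n,q,z,name,f):
    P=ray(n,f(q),z)[:,:2]*1000-c;print(name,n,np.c_[P@x,P@d].round(1).tolist())
show("top",[(135,75),(727,187),(685,393),(98,277)],.012,"base",T)
show("scene",[(65,460),(208,550),(557,270)],.012,"base",S)
show("top",[(183,88),(160,222)],.082,"stopfront",T)
show("scene",[(412,65),(503,108)],.082,"stopfront",S)
show("top",[(505,165),(556,172),(538,292),(487,285)],.086,"jaw",T)
show("scene",[(203,208),(230,188),(312,238),(288,258)],.086,"jaw",S)
show("top",[(680,203),(655,328)],.044,"Vend",T)
show("scene",[(125,378),(205,430)],.044,"Vend",S)
# tray in scene, cover gap
S1=lambda q:np.array(q)/4-.37+[170,160]
P=ray("scene",S1([(8,363),(150,440),(608,70),(483,26)]),.053)[:,:2]*1000;print("tray scene",P.round(1).tolist(),P.mean(0))
E
```

```text
base c [654.65525217 -19.56893935] yaw -10.722047537718849
base top [[29.3, 85.6], [29.8, -85.2], [-29.8, -84.7], [-29.3, 84.4]]
base scene [[-26.8, -84.0], [29.2, -84.3], [30.0, 85.3]]
stopfront top [[18.2, 63.0], [-18.3, 61.9]]
stopfront scene [[-16.1, 63.5], [17.9, 64.2]]
jaw top [[13.6, -25.5], [14.4, -39.2], [-17.9, -40.6], [-18.7, -27.0]]
jaw scene [[-14.9, -36.9], [-15.1, -24.5], [17.2, -26.6], [17.8, -38.1]]
Vend top [[18.3, -73.0], [-16.8, -72.9]]
Vend scene [[-14.0, -71.7], [17.8, -73.1]]
tray scene [[422.0, -276.4], [528.2, -280.0], [567.3, 156.0], [461.9, 161.2]] [494.85285918 -59.78840413]
```

drive_tool --increments '[[[-1,-1,0.875,0,-0.09],[-1,-1,0.875,0,-0.09],[-1,-1,0.875,0,-0.09],[-1,-1,0.875,0,-0.09]]]'

```text
time_s: 0.8
tcp_pos: [0.3249, -0.4824, 0.2383]
eef_rot: [-179.9, 0.0, -125.4]
contact_force: [-0.7, 0.2, 1.1]
gripper_width: 0.0531
gripper_force: 0.0
```

drive_tool --increments '[[[-1,-1,0.15,0,-0.0855],[-1,-1,0.15,0,-0.0855],[-1,-1,0.15,0,-0.0855],[-1,-1,0.15,0,-0.0855]]]'

```text
time_s: 1.3
tcp_pos: [0.3795, -0.3763, 0.2377]
eef_rot: [-180.0, -0.0, -95.0]
contact_force: [-0.5, -0.3, -0.3]
gripper_width: 0.0129
gripper_force: 0.0
```

drive_tool --increments '[[[-1,-0.915,-0.365,0.2,0],[-1,-0.915,-0.365,0.5,0],[-1,-0.915,-0.365,0.5,0]]]'

```text
time_s: 1.68
tcp_pos: [0.4315, -0.2694, 0.1753]
eef_rot: [179.8, 0.1, -95.2]
contact_force: [0.3, 0.6, 0.5]
gripper_width: 0.0005
gripper_force: 0.0
```

drive_tool --increments '[[[-1,-0.915,-0.365,0.3,0],[-1,-0.915,-0.365,0.75,0],[-1,-0.915,-0.365,0.75,0],[-1,-0.915,-0.365,0.75,0]]]'

```text
time_s: 2.17
tcp_pos: [0.4849, -0.1654, 0.0861]
eef_rot: [179.8, -0.0, -95.1]
contact_force: [-0.6, -1.0, 0.4]
gripper_width: 0.0003
gripper_force: 0.0
```

drive_tool --increments '[[[-1,0,0,0.15,0],[-1,0,0,0.17,0],[-1,0,0,0.17,0]]]'

```text
time_s: 2.55
tcp_pos: [0.4857, -0.166, 0.068]
eef_rot: [-180.0, -0.0, -95.1]
contact_force: [0.5, 0.3, 0.1]
gripper_width: 0.0005
gripper_force: 0.0
```

drive_tool --increments '[[[-1,0,0,0.008,0],[-1,0,0,0.016,0],[-1,0,0,0.016,0]]]'

```text
time_s: 2.92
tcp_pos: [0.4854, -0.1651, 0.0655]
eef_rot: [-180.0, 0.0, -94.9]
contact_force: [0.4, -0.8, 0.9]
gripper_width: 0.0002
gripper_force: 0.0
```

drive_tool --increments '[[[-1,0,0,0.005,0],[-1,0,0,0.01,0],[-1,0,0,0.01,0]]]'

```text
time_s: 3.3
tcp_pos: [0.4853, -0.165, 0.064]
eef_rot: [180.0, -0.0, -94.9]
contact_force: [-0.3, -0.1, 0.1]
gripper_width: 0.0008
gripper_force: 0.0
```

drive_tool --increments '[[[-1,0,0,0.004,0],[-1,0,0,0.008,0],[-1,0,0,0.008,0]]]'

```text
time_s: 3.68
tcp_pos: [0.4854, -0.1651, 0.0633]
eef_rot: [-180.0, -0.0, -94.9]
contact_force: [-1.6, 0.4, 4.3]
gripper_width: 0.0002
gripper_force: 2.0
```

drive_tool --increments '[[[-1,-0.04,0,0.003,0],[-1,-0.1,0,0.003,0],[-1,-0.16,0,0.003,0],[-1,-0.2,0,0.003,0]]]'

```text
time_s: 4.18
tcp_pos: [0.4882, -0.1411, 0.0633]
eef_rot: [-179.9, -0.0, -94.9]
contact_force: [-1.2, -1.6, 5.0]
gripper_width: 0.0003
gripper_force: 2.6
```

```bash
cat > cov.py <<'E'
from h import *
I=capture("top");hsv=cv2.cvtColor(I,cv2.COLOR_RGB2HSV);s=hsv[...,1]
# cover mask within the tray area
mk=((s>80)&(s<150)&(hsv[...,2]>75)&(hsv[...,0]>15)).astype(np.uint8)
O=np.array([494.7,-61.5]);a=np.radians(-4.95);ex=np.array([np.cos(a),np.sin(a)]);ey=np.array([-np.sin(a),np.cos(a)])
v,u=np.nonzero(mk);P=ray("top",np.c_[u,v],.052)[:,:2]*1000-O;x=P@ex;y=P@ey
k=(abs(x)<44)&(abs(y)<216)
print("cover y extents",np.percentile(y[k],[1,99]), r.get_state()["contact_force"])
E
python3 cov.py
```

```text
cover y extents [-8.84098526 20.45023485] [0.13149225 1.33857409 6.56721315]
```

drive_tool --increments '[[[-1,-0.06,0,0,0],[-1,-0.16,0,0,0],[-1,-0.28,0,0,0],[-1,-0.4,0,0,0],[-1,-0.5,0,0,0]]]'

```text
time_s: 4.85
tcp_pos: [0.4933, -0.081, 0.0633]
eef_rot: [-179.9, -0.0, -94.9]
contact_force: [-0.1, -1.4, 5.5]
gripper_width: 0.0006
gripper_force: 2.7
```

drive_tool --increments '[[[-1,-0.1,0,0,0],[-1,-0.22,0,0,0],[-1,-0.34,0,0,0],[-1,-0.44,0,0,0],[-1,-0.5,0,0,0]]]'

```text
time_s: 5.48
tcp_pos: [0.4985, -0.0211, 0.0633]
eef_rot: [-179.9, -0.0, -94.9]
contact_force: [-0.0, -2.2, 5.6]
gripper_width: -0.0
gripper_force: 2.9
```

```bash
python3 cov.py
```

```text
cover y extents [-60.18901383 137.68874443] [-0.16992718  2.76004917  5.98667364]
```

drive_tool --increments '[[[-1,-0.1,0,0,0],[-1,-0.22,0,0,0],[-1,-0.34,0,0,0],[-1,-0.44,0,0,0],[-1,-0.5,0,0,0]]]'

```text
time_s: 6.15
tcp_pos: [0.5036, 0.0387, 0.0633]
eef_rot: [-179.9, 0.0, -94.9]
contact_force: [0.6, -1.1, 6.0]
gripper_width: 0.0005
gripper_force: 3.1
```

drive_tool --increments '[[[-1,-0.04,0,0,0],[-1,-0.07,0,0,0],[-1,-0.1,0,0,0],[-1,-0.12,0,0,0],[-1,-0.13,0,0,0]]]'

```text
time_s: 6.78
tcp_pos: [0.5048, 0.0536, 0.0633]
eef_rot: [-179.9, -0.0, -94.9]
contact_force: [-0.4, -3.4, 7.3]
gripper_width: 0.0007
gripper_force: 3.3
```

```bash
python3 cov.py
```

```text
cover y extents [10.43876211 82.87253776] [-1.28477711 -2.21467939  6.65945973]
```

drive_tool --increments '[[[-1,0,0,-0.05,0],[-1,0,0,-0.3,0],[-1,0,0,-0.6,0],[-0.1,0,0,-0.8,0]]]'

```text
time_s: 7.32
tcp_pos: [0.5046, 0.054, 0.1605]
eef_rot: [-179.9, 0.0, -94.9]
contact_force: [-0.2, 0.2, -0.4]
gripper_width: 0.0057
gripper_force: 0.0
```

```bash
python3 cov.py; python3 - <<'E'
from h import *
I=capture("top")[215:280,285:385,::-1];J=capture("scene")[235:290,170:270,::-1]
f=lambda a,w,h:cv2.convertScaleAbs(cv2.resize(a,(w,h),interpolation=cv2.INTER_CUBIC),alpha=1.5)
cv2.imwrite("pics/p1.png",np.vstack([f(I,500,325),f(J,500,275)]))
E
```

```text
cover y extents [10.51863666 88.47273626] [1.25785673 0.01579092 2.78190494]
```

View pics/p1.png

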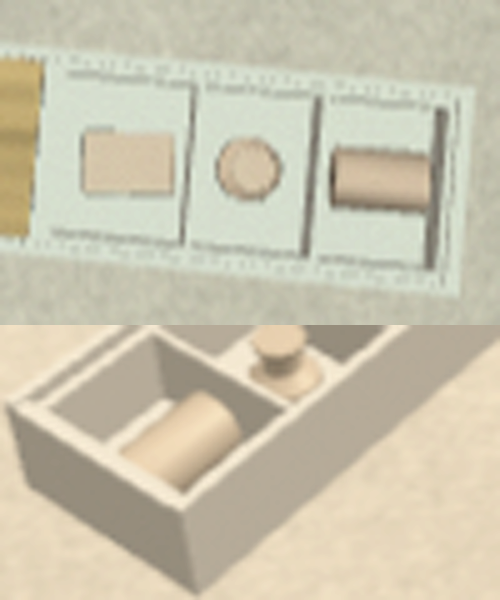

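The roller lies in the end pocket (top crop, 332–432 × 148–212). The stamp is in the middle pocket at (248,168), and the block sits next to the cover.

```bash
python3 - <<'E'
from h import *
I=capture("top");hsv=cv2.cvtColor(I,cv2.COLOR_RGB2HSV)
c=np.array([382,180])/5+[285,215]
print(hsv[int(c[1]),int(c[0])],hsv[int(c[1])-8,int(c[0])])
m=comp((hsv[...,1]>55)&(hsv[...,0]<22)&(np.abs(np.indices(I.shape[:2])[1]-c[0])<14),*c)
(x,y),wh,a=rect("top",m,.021);print(x,y,wh,a)
O=np.array([494.7,-61.5]);t=np.radians(-4.95);ex=np.array([np.cos(t),np.sin(t)]);ey=np.array([-np.sin(t),np.cos(t)])
for p in (np.array([x,y]),ray("top",c-.4,.025)[0,:2]*1000): print("tray",(p-O)@ex,(p-O)@ey)
print("pocket ctr",O-178*ey)
E
```

```text
[ 18  53 140] [ 44  19 147]
480.0700378417969 -242.15220642089844 (53.298362731933594, 28.808067321777344) 86.42029571533203
tray 1.0124244580051067 -181.2408079716215
tray 1.267841901276525 -181.9551227570581
pocket ctr [ 479.34102689 -238.83612702]
```

drive_tool --increments '[[[-0.09,0.45,0,0,0],[-0.09,0.95,0,0,0],[-0.09,1,0,0,0]]]'

```text
time_s: 7.9
tcp_pos: [0.4923, -0.0686, 0.1574]
eef_rot: [179.8, -0.0, -95.2]
contact_force: [-0.7, -0.2, -0.3]
gripper_width: 0.0396
gripper_force: 0.0
```

drive_tool --increments '[[[-0.09,0.5,0,0,0],[-0.09,1,0,0,0],[-0.09,1,0,0,0]]]'

```text
time_s: 8.28
tcp_pos: [0.4824, -0.1881, 0.1574]
eef_rot: [179.9, -0.0, -95.2]
contact_force: [0.2, 0.0, 0.4]
gripper_width: 0.04
gripper_force: 0.0
```

drive_tool --increments '[[[-0.09,0.4,0,0.2,0],[-0.09,0.48,0,0.5,0],[-0.09,0.48,0,0.65,0],[-0.09,0.48,0,0.7,0]]]'

```text
time_s: 8.78
tcp_pos: [0.4778, -0.2419, 0.0729]
eef_rot: [179.8, 0.0, -94.9]
contact_force: [-0.1, 0.1, 0.6]
gripper_width: 0.0398
gripper_force: 0.0
```

```bash
python3 - <<'E'
from h import *
print("mug rim px",ray("top",np.array([(582,275),(608,258),(634,270)])*.7,.09))
s=r.get_state();print(s["tcp_pos"],s["eef_rot"],s["gripper_width"])
E
```

```text
mug rim px [[ 0.63388446 -0.35415792  0.09      ]
 [ 0.66543816 -0.40173043  0.09      ]
 [ 0.64355686 -0.44839803  0.09      ]]
[ 0.47777955 -0.24187401  0.07286603] [ 1.79805298e+02  1.97718903e-02 -9.49309498e+01] 0.03979044682678067
```

drive_tool --increments '[[[-0.09,0.006,-0.013,0,0],[-0.09,0.006,-0.013,0.1,0],[-0.09,0.006,-0.013,0.17,0],[-0.09,0.006,-0.013,0.22,0]]]'

```text
time_s: 9.28
tcp_pos: [0.48, -0.2435, 0.0478]
eef_rot: [180.0, 0.0, -94.9]
contact_force: [-0.6, 0.4, -0.5]
gripper_width: 0.0401
gripper_force: 0.0
```

drive_tool --increments '[[[-0.09,0,0,0.07,0],[-0.09,0,0,0.13,0],[-0.09,0,0,0.18,0],[-0.09,0,0,0.2,0],[-0.09,0,0,0.2,0]]]'

```text
time_s: 9.9
tcp_pos: [0.4801, -0.2436, 0.0242]
eef_rot: [180.0, -0.0, -94.9]
contact_force: [-0.3, 0.1, 0.5]
gripper_width: 0.0401
gripper_force: 0.0
```

drive_tool --increments '[[[-0.4,0,0,0,0],[-0.4,0,0,0,0],[-0.4,0,0,0,0],[-0.4,0,0,0,0]]]' --squeeze 8

```text
time_s: 10.4
tcp_pos: [0.4803, -0.2436, 0.0245]
eef_rot: [-180.0, -0.0, -94.9]
contact_force: [-0.4, 0.1, 0.7]
gripper_width: 0.034
gripper_force: 8.0
```

drive_tool --increments '[[[-0.4,0,0,-0.1,0],[-0.4,0,0,-0.3,0],[-0.4,0,0,-0.6,0],[-0.4,0,0,-0.85,0],[-0.4,0,0,-0.95,0]]]' --squeeze 12

```text
time_s: 11.02
tcp_pos: [0.4809, -0.2438, 0.1407]
eef_rot: [-179.8, -0.0, -94.9]
contact_force: [0.4, -0.0, -1.9]
gripper_width: 0.0338
gripper_force: 11.9
```

drive_tool --increments '[[[-0.4,-0.2,-0.12,0,0.004],[-0.4,-0.5,-0.3,0,0.008],[-0.4,-0.8,-0.48,0,0.012],[-0.4,-1,-0.6,0,0.016]]]'

```text
time_s: 11.52
tcp_pos: [0.5626, -0.1288, 0.1378]
eef_rot: [179.9, -0.0, -100.7]
contact_force: [0.4, -0.6, -1.8]
gripper_width: 0.0337
gripper_force: 11.9
```

drive_tool --increments '[[[-0.4,-0.3,-0.15,0,0],[-0.4,-0.6,-0.3,0,0],[-0.4,-0.8,-0.4,0,0],[-0.4,-0.9,-0.44,0,0]]]'

```text
time_s: 12.02
tcp_pos: [0.6344, -0.033, 0.1376]
eef_rot: [179.9, -0.0, -100.7]
contact_force: [-0.1, -0.9, -1.1]
gripper_width: 0.0336
gripper_force: 11.9
```

drive_tool --increments '[[[-0.4,-0.1,-0.05,0,0],[-0.4,-0.22,-0.1,0.1,0],[-0.4,-0.28,-0.14,0.2,0],[-0.4,-0.28,-0.14,0.3,0],[-0.4,-0.28,-0.14,0.3,0]]]'

```text
time_s: 12.65
tcp_pos: [0.6556, -0.0046, 0.1004]
eef_rot: [179.8, -0.1, -100.7]
contact_force: [0.1, -0.5, -1.0]
gripper_width: 0.0335
gripper_force: 11.9
```

```bash
python3 - <<'E'
from h import *
s=r.get_state();p=s["tcp_pos"]*1000;print(p,s["eef_rot"],s["contact_force"])
O=np.array([657,-7.3]);t=np.radians(-10.7);ex=np.array([np.cos(t),np.sin(t)]);ey=np.array([-np.sin(t),np.cos(t)])
print("cradle",(p[:2]-O)@ex,(p[:2]-O)@ey)
J=capture("scene")[140:265,260:400,::-1]; J=cv2.convertScaleAbs(cv2.resize(J,(672,600),interpolation=cv2.INTER_CUBIC),alpha=1.5);cv2.imwrite("pics/c1.png",J)
E
```

```text
[655.6107534   -4.59295328 100.42315399] [ 1.79822571e+02 -7.19562943e-02 -1.00731384e+02] [ 0.10319793 -0.4608266  -0.99367841]
cradle -1.867699685439222 2.4020420346863918
```

View pics/c1.png

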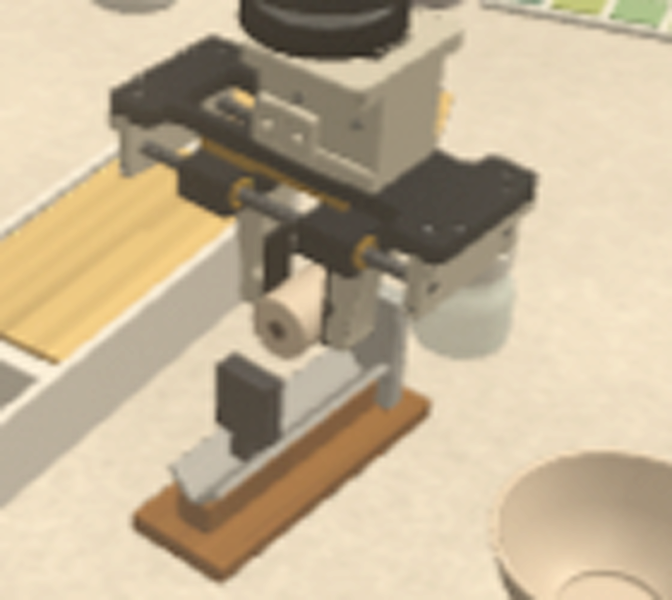

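The scene crop shows the roller held at (287,320), short of the stop and above the groove. The jaw is at (250,400).

drive_tool --increments '[[[-0.4,-0.03,-0.02,0.05,0],[-0.4,-0.03,-0.02,0.13,0],[-0.4,-0.03,-0.02,0.21,0],[-0.4,-0.03,-0.02,0.27,0],[-0.4,-0.03,-0.02,0.29,0]]]'

```text
time_s: 13.32
tcp_pos: [0.6595, -0.0011, 0.0667]
eef_rot: [179.9, -0.0, -100.7]
contact_force: [-0.3, -0.1, -1.8]
gripper_width: 0.0336
gripper_force: 11.9
```

drive_tool --increments '[[[-0.4,0,0,0.007,0],[-0.4,0,0,0.014,0],[-0.4,0,0,0.02,0],[-0.4,0,0,0.026,0],[-0.4,0,0,0.026,0]]]' --squeeze 8

```text
time_s: 13.95
tcp_pos: [0.6599, -0.001, 0.0644]
eef_rot: [-180.0, 0.0, -100.7]
contact_force: [-0.4, 0.1, -2.5]
gripper_width: 0.0338
gripper_force: 8.0
```

drive_tool --increments '[[[-0.4,0,0.01,0,0],[-0.4,0,0.01,0.012,0],[-0.4,0,0.01,0.024,0],[-0.4,0,0.01,0.036,0],[-0.4,0,0.01,0.036,0]]]'

```text
time_s: 14.58
tcp_pos: [0.6586, -0.0008, 0.0599]
eef_rot: [180.0, -0.0, -100.7]
contact_force: [-0.0, -0.0, -2.0]
gripper_width: 0.0333
gripper_force: 8.0
```

drive_tool --increments '[[[-0.4,0,0,0.005,0],[-0.4,0,0,0.01,0],[-0.4,0,0,0.01,0]]]'

```text
time_s: 14.95
tcp_pos: [0.6587, -0.0008, 0.0588]
eef_rot: [180.0, -0.0, -100.7]
contact_force: [0.7, 0.0, -0.7]
gripper_width: 0.0335
gripper_force: 8.0
```

drive_tool --increments '[[[-0.4,0,0,0.003,0],[-0.4,0,0,0.006,0],[-0.4,0,0,0.006,0]]]'

```text
time_s: 15.32
tcp_pos: [0.6589, -0.0008, 0.0582]
eef_rot: [-180.0, 0.0, -100.7]
contact_force: [-0.3, -0.4, -1.2]
gripper_width: 0.0339
gripper_force: 8.0
```

drive_tool --increments '[[[-0.4,0,0,0.002,0],[-0.4,0,0,0.004,0],[-0.4,0,0,0.004,0]]]'

```text
time_s: 15.7
tcp_pos: [0.659, -0.0008, 0.058]
eef_rot: [-180.0, 0.0, -100.7]
contact_force: [0.2, -0.6, 1.2]
gripper_width: 0.0334
gripper_force: 7.9
```

Contact is felt at the expected height, so I release slowly.

drive_tool --increments '[[[-0.18,0,0,0,0],[-0.1,0,0,0,0],[0,0,0,0,0],[0.1,0,0,0,0]]]'

```text
time_s: 16.2
tcp_pos: [0.6587, -0.0008, 0.0576]
eef_rot: [180.0, -0.0, -100.7]
contact_force: [0.1, 0.3, -0.3]
gripper_width: 0.0469
gripper_force: 0.0
```

drive_tool --increments '[[[0.1,0,0,-0.03,0],[0.1,0,0,-0.12,0],[0.1,0,0,-0.35,0],[0.1,0,0,-0.65,0],[0.1,0,0,-0.75,0]]]'

```text
time_s: 16.82
tcp_pos: [0.6602, -0.0005, 0.1513]
eef_rot: [-179.7, 0.1, -100.7]
contact_force: [0.7, 0.5, 0.2]
gripper_width: 0.0484
gripper_force: 0.0
```

drive_tool --increments '[[[-1,0.3,0,0,0],[-1,0.6,0,0,0],[-1,0.725,0,0,0],[-1,0.725,0,0,0]]]'

```text
time_s: 17.32
tcp_pos: [0.6424, -0.0871, 0.1478]
eef_rot: [180.0, 0.0, -100.8]
contact_force: [-0.4, -0.5, 0.4]
gripper_width: 0.0138
gripper_force: 0.0
```

```bash
python3 - <<'E'
from h import *
s=r.get_state();p=s["tcp_pos"]*1000
O=np.array([657,-7.3]);t=np.radians(-10.7);ex=np.array([np.cos(t),np.sin(t)]);ey=np.array([-np.sin(t),np.cos(t)])
print("cradle",(p[:2]-O)@ex,(p[:2]-O)@ey,p[2],s["gripper_width"])
a=capture("top")[160:215,235:325,::-1];J=capture("scene")[170:265,270:380,::-1]
f=lambda a,w,h:cv2.convertScaleAbs(cv2.resize(a,(w,h),interpolation=cv2.INTER_CUBIC),alpha=1.5)
cv2.imwrite("pics/c2.png",np.vstack([f(a,400,244),f(J,400,345)]))
E
```

```text
cradle 0.4209485760959772 -81.12571767186522 147.76283231252066 0.013810875045802543
```

View pics/c2.png

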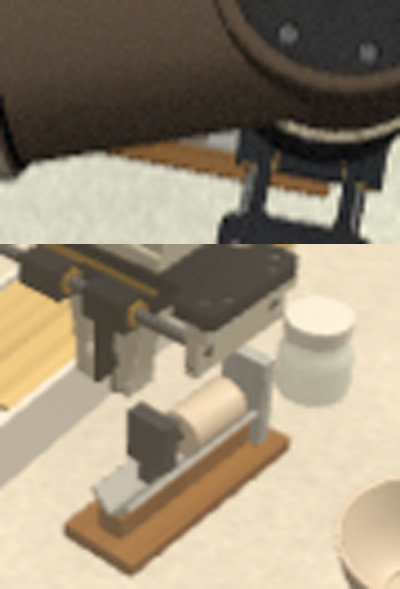

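The scene crop shows the roller lying in the groove at (207,415), between the jaw (150,440) and the stop.

drive_tool --increments '[[[-1,0,0,0.1,0],[-1,0,0,0.3,0],[-1,0,0,0.5,0],[-1,0,0,0.62,0],[-1,0,0,0.64,0]]]'

```text
time_s: 18.05
tcp_pos: [0.642, -0.0859, 0.0694]
eef_rot: [179.9, -0.0, -100.7]
contact_force: [0.2, -0.9, -0.1]
gripper_width: 0.0003
gripper_force: 0.0
```

drive_tool --increments '[[[-1,-0.03,0,0,0],[-1,-0.06,0,0,0],[-1,-0.09,0,0,0],[-1,-0.12,0,0,0],[-1,-0.15,0,0,0]]]'

```text
time_s: 18.68
tcp_pos: [0.646, -0.0683, 0.0711]
eef_rot: [-180.0, 0.0, -100.7]
contact_force: [-0.3, -0.1, 0.0]
gripper_width: 0.0007
gripper_force: 0.0
```

drive_tool --increments '[[[-1,-0.02,0,0,0],[-1,-0.04,0,0,0],[-1,-0.06,0,0,0],[-1,-0.08,0,0,0],[-1,-0.1,0,0,0]]]'

```text
time_s: 19.3
tcp_pos: [0.6482, -0.0567, 0.071]
eef_rot: [-180.0, -0.0, -100.7]
contact_force: [-0.4, -2.9, 1.3]
gripper_width: 0.0005
gripper_force: 1.3
```

drive_tool --increments '[[[-1,-0.015,0,0,0],[-1,-0.03,0,0,0],[-1,-0.045,0,0,0],[-1,-0.06,0,0,0],[-1,-0.075,0,0,0]]]'

```text
time_s: 19.92
tcp_pos: [0.65, -0.0478, 0.0709]
eef_rot: [-180.0, 0.0, -100.7]
contact_force: [-0.5, -2.6, 1.5]
gripper_width: 0.0009
gripper_force: 1.3
```

drive_tool --increments '[[[-1,-0.013,0,0,0],[-1,-0.026,0,0,0],[-1,-0.039,0,0,0],[-1,-0.052,0,0,0],[-1,-0.065,0,0,0]]]'

```text
time_s: 20.55
tcp_pos: [0.6514, -0.0402, 0.0709]
eef_rot: [-180.0, 0.0, -100.7]
contact_force: [0.8, -4.4, 2.7]
gripper_width: 0.0002
gripper_force: 1.8
```

drive_tool --increments '[[[-1,-0.008,0,0,0],[-1,-0.016,0,0,0],[-1,-0.024,0,0,0],[-1,-0.032,0,0,0]]]'

```text
time_s: 21.05
tcp_pos: [0.6521, -0.0364, 0.0709]
eef_rot: [-180.0, 0.0, -100.7]
contact_force: [2.3, -2.8, 1.8]
gripper_width: 0.0004
gripper_force: 1.7
```

Now pushing the roller as well (about 3–4 N). I go on in 0.5 mm rows until the force rises.

drive_tool --increments '[[[-1,-0.005,0,0,0],[-1,-0.01,0,0,0],[-1,-0.015,0,0,0],[-1,-0.02,0,0,0]]]'

```text
time_s: 21.55
tcp_pos: [0.6524, -0.0341, 0.0708]
eef_rot: [180.0, -0.0, -100.7]
contact_force: [2.1, -4.1, 1.0]
gripper_width: 0.0006
gripper_force: 1.7
```

drive_tool --increments '[[[-1,-0.004,0,0,0],[-1,-0.008,0,0,0],[-1,-0.012,0,0,0]]]'

```text
time_s: 21.92
tcp_pos: [0.6527, -0.0327, 0.0709]
eef_rot: [180.0, 0.0, -100.7]
contact_force: [1.2, -4.3, 1.3]
gripper_width: 0.0004
gripper_force: 1.7
```

drive_tool --increments '[[[-1,-0.004,0,0,0],[-1,-0.008,0,0,0],[-1,-0.012,0,0,0]]]'

```text
time_s: 22.3
tcp_pos: [0.6527, -0.0322, 0.0708]
eef_rot: [180.0, -0.1, -100.7]
contact_force: [2.6, -9.4, 0.8]
gripper_width: 0.0004
gripper_force: 4.5
```

The force rises to 9.4 N at the expected position, so the roller is tight on the stop. I back off and raise.

drive_tool --increments '[[[-1,0.03,0,0,0],[-1,0.15,0,0,0],[-1,0.3,0,0,0],[-1,0.35,0,0,0]]]'

```text
time_s: 22.8
tcp_pos: [0.6446, -0.074, 0.0708]
eef_rot: [180.0, 0.0, -100.8]
contact_force: [-0.1, 0.8, -0.0]
gripper_width: 0.0007
gripper_force: 0.0
```

drive_tool --increments '[[[-1,0,0,-0.3,0],[-1,0,0,-0.7,0],[-1,0.4,0,-1,0],[-1,0.8,0.4,-1,0],[-1,1,0.8,-1,0]]]'

```text
time_s: 23.42
tcp_pos: [0.5272, -0.1743, 0.1909]
eef_rot: [-180.0, 0.0, -100.8]
contact_force: [-0.6, -0.1, 0.3]
gripper_width: 0.0002
gripper_force: 0.0
```

drive_tool --increments '[[[-1,0.4,0,0,0],[-1,0.8,0,0,0],[-1,1,0,0,0],[-1,1,0,0,0]]]'

```text
time_s: 23.92
tcp_pos: [0.5055, -0.2922, 0.1907]
eef_rot: [180.0, 0.0, -100.9]
contact_force: [0.4, 0.5, 0.0]
gripper_width: 0.0005
gripper_force: 0.0
```

```bash
python3 - <<'E'
from h import *
a=capture("top")[160:290,200:400,::-1];J=capture("scene")[150:290,170:380,::-1]
f=lambda a,w,h:cv2.convertScaleAbs(cv2.resize(a,(w,h),interpolation=cv2.INTER_CUBIC),alpha=1.5)
cv2.imwrite("pics/f.png",np.vstack([f(a,400,260),f(J,500,333)[:,:400]]) if 0 else np.vstack([f(a,480,300),f(J,480,300)]))
E
```

```text
(no output)
```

View pics/f.png

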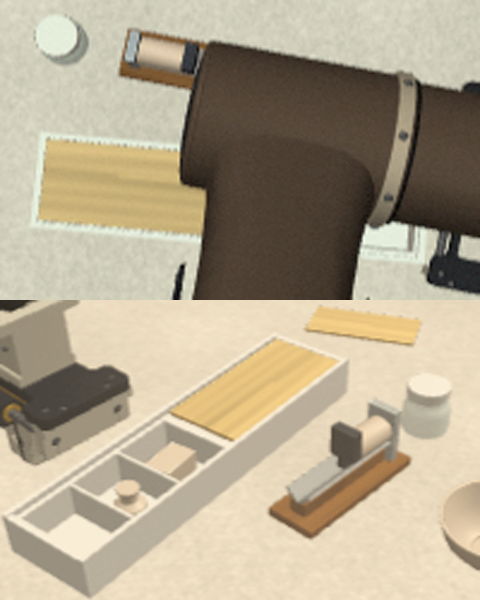

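The picture shows the roller clamped between jaw and stop, at (160,55) in the top crop. The cover is fully on the deck, the stamp and block are still in their pockets, and the jar is in place.

```bash
python3 -c "
from plant import job
print(job.close_job())"
```

```text
the job is handed in; nothing more can be done
None
```

The job is handed in: the cover is slid fully onto the deck, the roller is clamped in the cradle between jaw and end stop, the block and stamp are still in their pockets, and nothing came near the jar or the mug (about 24 s of the 67 s used).

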